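# Slide a mortar bar past the post into the measuring bay

### The job

The long mortar bar is freshly demoulded and must not be lifted off the bench or tipped: push it along the bench with the fingertips into the measuring bay. The bay's mouth is shorter than the bar, so first push the bar's right end in behind the guard post at the right of the mouth (seen from the robot), with the bar at an angle, and then push its left end in, until the bar lies flat against the fence along its whole length and the spring probe is pressed in. Leave everything else on the bench where it stands.

Things in the scene. Friction and masses are not known exactly. Their poses are not given: they have to be found in the camera images.
- bar: The long grey mortar bar, a square prism 25 x 240 x 25 mm (x, y, z), about 0.33 kg, lying loose on the bench in front of the bay's mouth and standing out to the left of it. Origin: centre of its underside. y runs along its length to its left end, x across it, away from the robot at the start, z up. It slides at about 1 to 3 N and pivots when pushed near an end.
- bar_left (a point): Centre of the bar's left end face (120 mm along the bar's +y, 12.5 mm above its underside).
- bar_right (a point): Centre of the bar's right end face (120 mm along the bar's -y, 12.5 mm above its underside). This end goes in first, behind the post.
- bay: Measuring bay, bolted down: a fence with two end stops and a post. Origin: on the bench, middle of the fence's flat face. x points into the fence (away from mouth and robot), y along it to the left. Fence 290 mm long, 18 thick, 32 high; bay 250 mm long between the stops; bare bench inside. Home, the bar's back face lies on the fence: bar origin at x = -12.5 mm, y within 5 mm of 0 (stops).
- post (a point): Foot of the post's axis, at x = -46, y = -97 mm in the bay's frame: upright steel pin, 12 mm diameter, 48 mm high, on a 10 mm high toe that joins it to the right stop. 40 mm is free between post and fence; the mouth from post to left stop is 216 mm. The bar fits behind the post, right end against the fence near the right stop, at 0.1 to 0.25 rad to the fence, right end deeper.
- left_stop (a point): Front inner edge of the left end stop, on the bench, at x = -24, y = +125 mm in the bay's frame: a steel block from the fence to here, 20 mm wide, 28 mm high.
- right_stop (a point): Foot of the corner between fence and right end stop, at x = 0, y = -125 mm in the bay's frame. The right stop is a steel block that stands 56 mm forward of the fence, 20 mm wide, 28 mm high.
- probe (a joint): Travel (m) of the spring-loaded steel probe tip that stands 3 mm out of the fence at bay y = -45 mm, 12.5 mm above the bench: 0 out, about 0.003 when the bar lies flat against the fence. Its spring pushes with 0.4 to 0.7 N, too little to move the bar back.
- prism: Short thick mortar prism 40 x 160 x 40 mm, at the left of the bench; to be left alone. Origin: centre of its underside.
- hex_key: Black bent hexagon key 33 x 88 x 7 mm lying in front of the post, to the right; to be left alone. Origin: underside centre.
- weight_large: Brass-coloured calibration weight, 38 mm diameter, 62 mm high, standing to the right of the bay; to be left alone. Origin: underside centre.
- weight_small: Brass-coloured calibration weight, 29 mm diameter, 48 mm high, standing to the right of the bay; to be left alone. Origin: underside centre.
- caliper: Digital caliper 66 x 236 x 14 mm lying at the left; to be left alone. Origin: underside centre.
- brush: Flat brush with a wooden handle, 34 x 165 x 12 mm, lying behind the bay, to its right; to be left alone. Origin: underside centre.
- logbook: Dark red notebook 148 x 108 x 12 mm lying at the left; to be left alone. Origin: underside centre.
- timer: White bench timer 60 x 66 x 20 mm at the left; to be left alone. Origin: underside centre.
- vial: White sample vial with a blue cap, 26 mm diameter, 58 mm high, at the left; to be left alone. Origin: underside centre.

How it is judged:
By the outcome, as a careful person would: the job done as asked, in the order asked, and still so for the second after the job is handed in, with the robot touching nothing.
It also fails if it takes over 58 s, if anything falls off the work surface, if the arm or the gripper's body presses on something with over 40 N, if the wrist force passes 120 N, or if a joint passes its speed limit or range.

### The arm

A 6-joint arm with a two-finger parallel gripper is mounted at the origin on a cart in front of the work surface, level with it; the furniture and walls round the work are solid. World frame = base frame: x ahead of the robot, y to its left, z up, the work surface at z = 0. Lengths are in m, angles in degrees, forces in N, time in s.
With the tool pointing down it reaches from about 0.35 to 0.875 m from the base axis. Payload 4.2 kg.
Tool frame: the origin (TCP) lies midway between the tips of the shut fingers; the grasp point (between the pads) lies 19 mm behind it; z points along the fingers, y is the direction in which the jaws open and shut (so a half turn about z gives the same grasp; the last joint's range is limited). The gripper opens to 87 mm and grips with 3 to 60 N. Pads are 19 mm wide; open, the fingers measure 117 mm over their backs; the gripper's body (75 mm by 190 mm) begins 51 mm behind the grasp point.
Start: joints at [-57.892, 22.042, 0.453, 0, -68.411, -14.817], TCP at [0.186, -0.597, 0.223] pointing down, gripper open.
Joint ranges: [-179.83, 179.83], [-69.29, 118.12], [-61.27, 80.66], [-181.25, 117.63], [-171.15, -9.14], [-177.46, 177.46]. Speed limits (degrees/s): [159.86, 159.86, 180, 180, 180, 180].

### API

Orientations are given as a 3x3 rotation matrix whose columns are the frame's x, y, z axes.
In Python, from station import r gives the robot as it stands.
- The arm moves only by the tool play_rows, never from a script. Its argument "commands" is a list that holds one entry, the list of rows, each a list of 7 numbers: the shift along the world's x, y, z in m, then the turn, a rotation vector about the world's x, y, z in rad, then the closure, from 0 (fully open) to 1 (shut). A call has 1 to 5 rows; each row is the pose to reach, as a shift and turn from the pose commanded when the call began; what a row does not reach only later rows make up. A row lasts 1/10 s, in which the tool goes at most 50 mm and 8.59 degrees, less where a joint would pass 70% of its speed; a pose out of reach is approached as far as the arm can. A call with a gripper value outside its range is refused whole. The fingers move at their own pace and stop on an object; the grip force is fixed at half the most. Time passes only in rows, so rows that repeat a pose let the fingers close. It gives the time, the measured TCP pose, the force and the opening at its end, in the units of the state.
- r.sense(): the state, without advancing time (a new reading comes with each control period).
- r.capture(name): name is "side" or "top" or "wrist"; returns a dict with "image" (384x512x3 uint8, red, green, blue), "range_z" (384x512 float32, m along the optical axis (not along the pixel's ray), 0 where there is no reading), "intrinsics" (3x3 intrinsics, pixels), "extrinsics" (4x4, takes a point from camera to world coordinates); the wrist camera has in their place "mount" (4x4, takes a point from camera to tool coordinates, whose origin is the TCP and whose axes are the flange's). Camera axes: x right, y up, looking along -z (the intrinsics and any distortion apply to the point x, -y, -z); pixel columns grow to the right and rows downward; lengths in m; the calibration is good to about 2 mm. A picture is of the moment at which its call begins: read the wrist's pose just before it.
- r.finish_job(): hands the job in, once; it reports no verdict.
The state is a dict: "time_s": time; "joints": joint angles; "joint_velocities": joint speeds; "effort": joint torques, N m; "tcp_pos": TCP position; "ee_rot": TCP orientation; "wrist_force": force on the tool from outside, world axes, zero at the start; "moment": the same for the moment, N m; "gripper_width": opening from 0.0 (shut) to 1.0 (fully open).
Only numpy, scipy, OpenCV 4.12 (cv2) and the standard library are available. Lean on these libraries where they do the work, as an engineer would, in place of code of your own. Each camera call takes 0.05 s, during which the arm holds its last target. There are 200 camera calls.

## Working session

There is one attempt and no reset: what is moved stays moved. The work goes in short steps, Python scripts to look and compute and a tool call to move; the robot and the scene stay as the last step left them, time stands still between calls to the robot, and variables do not carry over. Pictures are saved under pics/ and viewed, about 8 in all and at most 12, crops included, and the job is handed in when it is done.

Besides the shell and the picture viewer there is one more tool, called after ">>>" as a command line: name --argument value ..., lists and objects as JSON in quotes. play_rows: Moves the arm, as the interface text tells. Its arguments: {"type":"object","properties":{"commands":{"type":"array","items":{"type":"array","items":{"type":"array","items":{"type":"number"}}}}},"required":["commands"]}

```bash
mkdir -p pics; ls; python3 - <<'E'
from station import r
import cv2,numpy as np
for n in("top","side"):
    c=r.capture(n); cv2.imwrite(f"pics/{n}0.png",cv2.resize(c["image"][:,:,::-1],(800,600),interpolation=cv2.INTER_CUBIC))
    np.savez(f"{n}0.npz",**c)
    print(n,c["intrinsics"],c["extrinsics"])
s=r.sense();print(s["time_s"],s["tcp_pos"],s["ee_rot"],s["wrist_force"])
E
```

```text
pics
top [[407.41100931   0.         258.70358142]
 [  0.         407.41100931 183.28639307]
 [  0.           0.           1.        ]] [[ 4.82079944e-03  9.91070877e-01 -1.33248924e-01  2.20572652e-01]
 [-9.99987516e-01  4.95293645e-03  6.60206567e-04 -9.90110987e-02]
 [ 1.31428495e-03  1.33244078e-01  9.91082382e-01  1.82328390e+00]
 [ 0.00000000e+00  0.00000000e+00  0.00000000e+00  1.00000000e+00]]
side [[347.78116824   0.         255.40118624]
 [  0.         347.78116824 192.46597934]
 [  0.           0.           1.        ]] [[ 0.99819797 -0.03940313  0.045257    0.50988829]
 [ 0.05928899  0.53132493 -0.8450909  -1.09077979]
 [ 0.00925305  0.84625127  0.53270364  0.68335459]
 [ 0.          0.          0.          1.        ]]
0.1 [ 0.18561351 -0.59624256  0.22157414] [[-9.54853996e-01 -2.97074727e-01 -6.72931580e-04]
 [-2.97075473e-01  9.54852244e-01  1.83196675e-03]
 [ 9.83192062e-05  1.94917224e-03 -9.99998096e-01]] [ 0.45738804 -0.31568352  0.51492856]
```

View pics/top0.png

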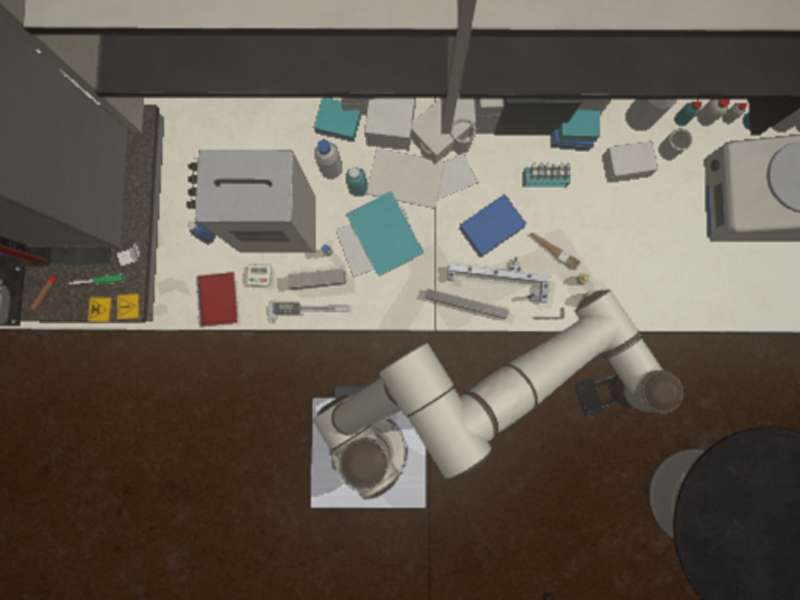

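View pics/side0.png

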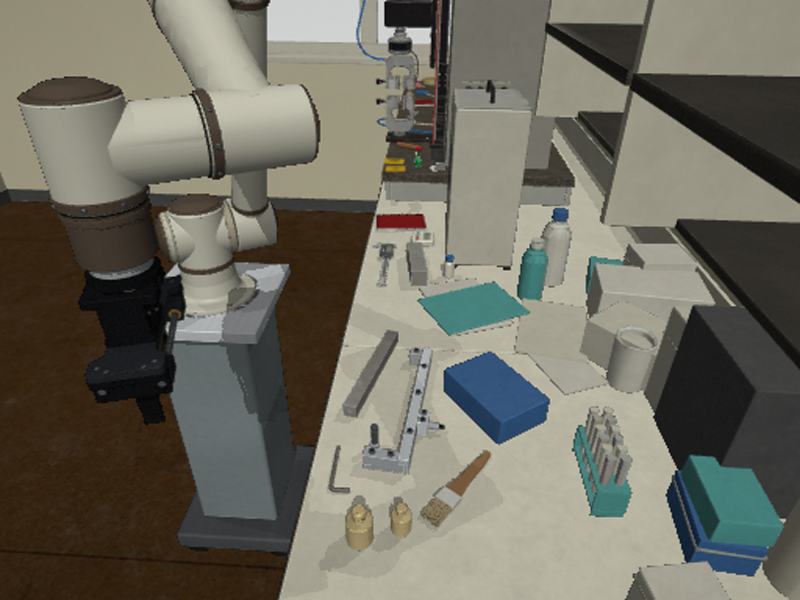

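The top view shows the bar at about (465,303) px and the bay at about (500,278), with the post side to the right. Next I'll enlarge this area from both cameras.

```bash
cat > h.py <<'E'
import numpy as np,cv2
def ray(c,u,v,z,E=None):
    "pixel (u,v) of 512x384 image -> world point on plane z"
    K=c["intrinsics"]; E=c["extrinsics"] if E is None else E
    d=E[:3,:3]@np.array([(u-K[0,2])/K[0,0],-(v-K[1,2])/K[1,1],-1.]); o=E[:3,3]
    return o+d*(z-o[2])/d[2]
def proj(c,p,E=None):
    K=c["intrinsics"]; E=c["extrinsics"] if E is None else E
    q=E[:3,:3].T@(np.asarray(p)-E[:3,3]); return K[0,0]*q[0]/-q[2]+K[0,2],K[1,1]*q[1]/q[2]+K[1,2]
def crop(c,u0,v0,u1,v1,s,name):
    im=np.ascontiguousarray(c["image"][v0:v1,u0:u1,::-1]); cv2.imwrite(name,cv2.resize(im,None,fx=s,fy=s,interpolation=cv2.INTER_CUBIC))
E
python3 - <<'E'
from h import *
t=dict(np.load("top0.npz")); s=dict(np.load("side0.npz"))
K=t["intrinsics"]
a=cv2.resize(np.ascontiguousarray(t["image"][160:210,262:362,::-1]),None,fx=8,fy=8,interpolation=cv2.INTER_CUBIC)
cv2.imwrite("pics/topc.png",a)
for n,u,v in [("barL",425/1.5625,295/1.5625),("barR",507/1.5625,314/1.5625),("bayL",451/1.5625,270/1.5625),("bayR",547/1.5625,283/1.5625),("base",365/1.5625,462/1.5625)]: print(n,ray(t,u,v,.025))
from station import r
c=r.capture("wrist"); print(c["mount"],c["intrinsics"])
E
```

```text
barL [ 0.43791116 -0.15944012  0.025     ]
barR [ 0.38482837 -0.39189469  0.025     ]
bayL [ 0.51030736 -0.23378176  0.025     ]
bayR [ 0.47412885 -0.50752797  0.025     ]
base [-0.025149    0.00523779  0.025     ]
[[-8.50586912e-04  9.62283136e-01  2.72048602e-01  7.34354281e-02]
 [ 9.99999022e-01  1.12041063e-03 -8.36490891e-04 -7.23505221e-04]
 [-1.10974722e-03  2.72047624e-01 -9.62283149e-01 -1.62133410e-01]
 [ 0.00000000e+00  0.00000000e+00  0.00000000e+00  1.00000000e+00]] [[329.7164003    0.         261.36241718]
 [  0.         329.7164003  194.05012319]
 [  0.           0.           1.        ]]
```

View pics/topc.png

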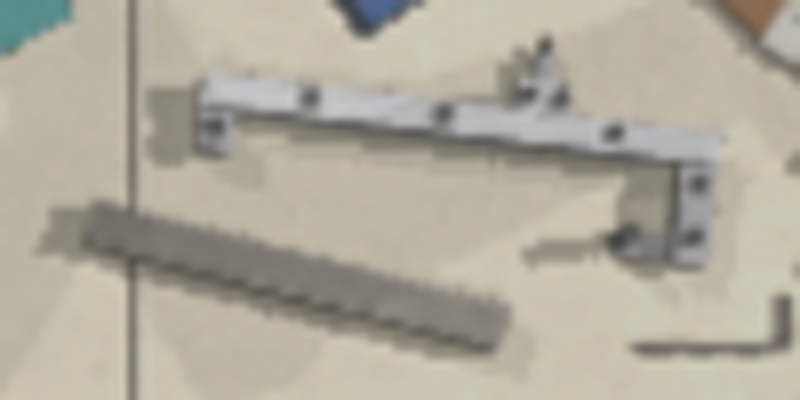

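Rough layout: the bar's yaw is about −13° and the bay's about −7.5°. The bar has to turn about +17°, line up with the entry line and slide right. I'll go to a survey pose over the bay for wrist images, with the tool turned so the jaws lie along world x.

>>> play_rows --commands '[[[0.025,0.024,0.01,0,0,0.127,1],[0.05,0.047,0.02,0,0,0.255,1],[0.076,0.071,0.03,0,0,0.382,1],[0.102,0.094,0.04,0,0,0.51,1],[0.127,0.118,0.05,0,0,0.637,1]]]'

```text
time_s: 0.65
tcp_pos: [0.3136, -0.4776, 0.2726]
ee_rot: [[-0.587, -0.81, -0.0], [-0.81, 0.587, 0.001], [-0.0, 0.001, -1.0]]
wrist_force: [1.2, -0.2, 0.3]
gripper_width: 0.634
```

>>> play_rows --commands '[[[0.025,0.024,0,0,0,0.127,1],[0.05,0.047,0,0,0,0.255,1],[0.076,0.071,0,0,0,0.382,1],[0.102,0.094,0,0,0,0.51,1],[0.127,0.118,0,0,0,0.637,1]]]'

```text
time_s: 1.15
tcp_pos: [0.4406, -0.3595, 0.2723]
ee_rot: [[0.01, -1.0, -0.0], [-1.0, -0.01, 0.0], [-0.0, 0.0, -1.0]]
wrist_force: [0.4, -1.1, 1.0]
gripper_width: 0.17
```

>>> play_rows --commands '[[[0,0,0,0,0,0,1],[0,0,0,0,0,0,1]]]'

```text
time_s: 1.35
tcp_pos: [0.44, -0.3601, 0.2721]
ee_rot: [[0.006, -1.0, -0.001], [-1.0, -0.006, 0.0], [-0.0, 0.001, -1.0]]
wrist_force: [-0.9, 0.8, -0.4]
gripper_width: 0.032
```

```bash
cat >> h.py <<'E'
def wrist(name=None):
    from station import r
    s=r.sense(); c=r.capture("wrist"); T=np.eye(4); T[:3,:3]=s["ee_rot"]; T[:3,3]=s["tcp_pos"]
    c["extrinsics"]=T@c["mount"]
    if name: cv2.imwrite(name,cv2.resize(np.ascontiguousarray(c["image"][:,:,::-1]),(800,600),interpolation=cv2.INTER_CUBIC))
    return c,s
E
python3 - <<'E'
from h import *
c,s=wrist("pics/w1.png"); np.savez("w1.npz",**c)
print(s["time_s"],s["tcp_pos"],s["ee_rot"].round(3),s["gripper_width"],s["joints"].round(1),s["wrist_force"])
E
```

```text
1.35 [ 0.43999481 -0.3601187   0.27213997] [[ 0.006 -1.    -0.001]
 [-1.    -0.006  0.   ]
 [-0.     0.001 -1.   ]] 0.032294134524699286 [-23.   14.8  -2.9  -0.  -72.4  23.3] [-0.89947923  0.78715121 -0.41640017]
```

View pics/w1.png

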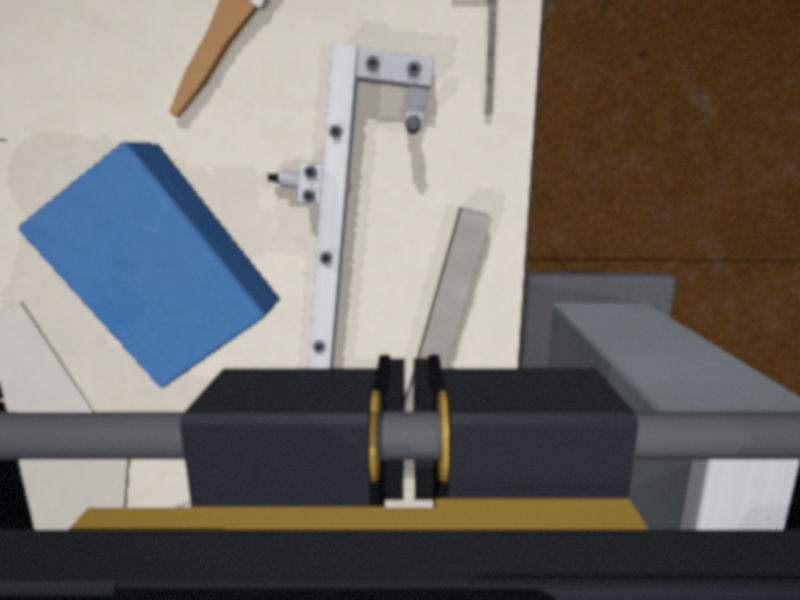

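The wrist view shows the right end of the bay: post top at (413,122) px, fence edge from (357,50) to (330,368), and the bar's right end at (461–489, 208–217). The gripper hides the left half. I'll shift left to see it and build a height map from both views.

>>> play_rows --commands '[[[0,0.045,0,0,0,0,1],[0,0.09,0,0,0,0,1],[0,0.135,0,0,0,0,1],[0,0.18,0,0,0,0,1],[0,0.18,0,0,0,0,1]]]'

```text
time_s: 1.9
tcp_pos: [0.439, -0.1781, 0.2731]
ee_rot: [[0.008, -1.0, 0.001], [-1.0, -0.008, 0.001], [-0.001, -0.001, -1.0]]
wrist_force: [-0.2, -0.4, 1.2]
gripper_width: 0.007
```

```bash
cat >> h.py <<'E'
def cloud(c):
    K=c["intrinsics"];E=c["extrinsics"];z=c["range_z"].astype(float)
    v,u=np.mgrid[:384,:512]; p=np.stack([(u-K[0,2])/K[0,0]*z,-(v-K[1,2])/K[1,1]*z,-z],-1)@E[:3,:3].T+E[:3,3]
    return p[z>0]
def hmap(clouds,x0=.34,x1=.56,y0=-.56,y1=-.12,res=.001,top=.07):
    "max height grid: row grows with -x, col grows with -y (like the top view)"
    H=np.zeros((int((x1-x0)/res),int((y1-y0)/res)),np.float32)
    for p in clouds:
        p=p[(p[:,0]>x0)&(p[:,0]<x1)&(p[:,1]>y0)&(p[:,1]<y1)&(p[:,2]<top)]
        i=((x1-p[:,0])/res).astype(int).clip(0,H.shape[0]-1);j=((y1-p[:,1])/res).astype(int).clip(0,H.shape[1]-1)
        np.maximum.at(H,(i,j),p[:,2])
    return H
E
python3 - <<'E'
from h import *
c,s=wrist(); np.savez("w2.npz",**c); print(s["time_s"],s["tcp_pos"])
w1=dict(np.load("w1.npz"))
H=hmap([cloud(w1),cloud(c)])
cv2.imwrite("pics/h1.png",cv2.resize(cv2.applyColorMap((H/.05*255).clip(0,255).astype(np.uint8),cv2.COLORMAP_JET),(792,396),interpolation=cv2.INTER_NEAREST))
# rectified colour view of plane z=.025 from w2 for reference
rgb=cv2.resize(np.ascontiguousarray(c["image"][:,:,::-1]),(533,400),interpolation=cv2.INTER_AREA)
a=cv2.imread("pics/h1.png"); out=np.zeros((600,792,3),np.uint8); out[:396]=a; out[396:600,:272]=cv2.resize(rgb,(272,204)); cv2.imwrite("pics/h1.png",out)
for p in(cloud(w1),cloud(c)):
    print(np.histogram(p[(p[:,2]<.06)&(p[:,0]>.4)][:,2],bins=np.arange(-.006,.06,.002)))
E
```

```text
1.9 [ 0.43896549 -0.17810075  0.27309523]
(array([    0,   359, 21859, 26023,  1077,  2083,   429,  1698,  2438,
         215,   184,   215,   204,   134,   228,  1074,   676,   663,
        1666,  1719,   255,   176,    86,    91,    98,   106,   130,
         129,   130,   481,  7892,  3924]), array([-0.006, -0.004, -0.002,  0.   ,  0.002,  0.004,  0.006,  0.008,
        0.01 ,  0.012,  0.014,  0.016,  0.018,  0.02 ,  0.022,  0.024,
        0.026,  0.028,  0.03 ,  0.032,  0.034,  0.036,  0.038,  0.04 ,
        0.042,  0.044,  0.046,  0.048,  0.05 ,  0.052,  0.054,  0.056,
        0.058]))
(array([   46,   277, 17624, 22831,  1042,  1192,   332,  3683,  3325,
         301,   172,  1402,  5989,   671,   438,  2705,   685,   292,
        1047,  1097,   171,   166,   114,   109,   129,   116,   131,
         105,   171,   516,  5782,  2496]), array([-0.006, -0.004, -0.002,  0.   ,  0.002,  0.004,  0.006,  0.008,
        0.01 ,  0.012,  0.014,  0.016,  0.018,  0.02 ,  0.022,  0.024,
        0.026,  0.028,  0.03 ,  0.032,  0.034,  0.036,  0.038,  0.04 ,
        0.042,  0.044,  0.046,  0.048,  0.05 ,  0.052,  0.054,  0.056,
        0.058]))
```

View pics/h1.png

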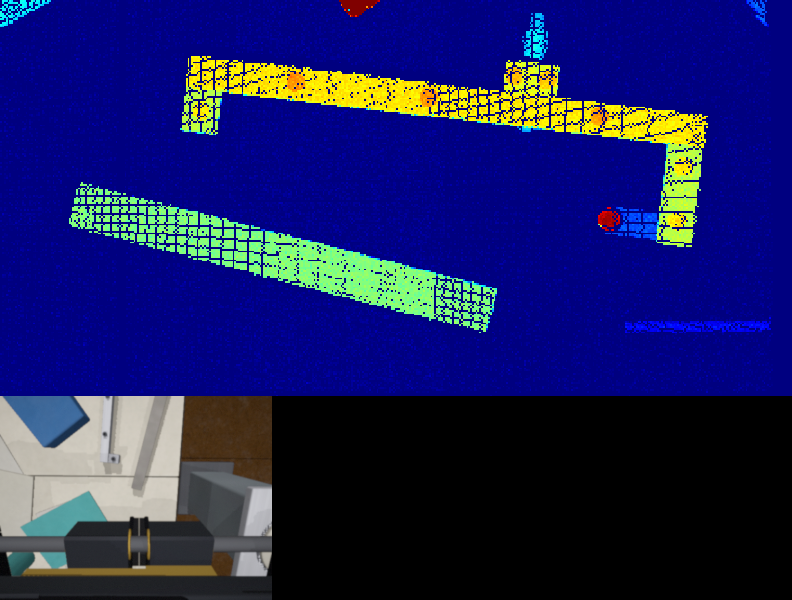

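The height map shows everything clearly: the post at (609,219), the stops, the fence and the bar. Next I'll fit the poses.

```bash
cat >> h.py <<'E'
def barfit(P,lo=.019,hi=.0285,bay=None):
    "bar (centre xy, yaw rad) from cloud points, by largest comp of the top-height mask"
    x0,x1,y0,y1=.34,.56,-.56,-.12; H=hmap(P,y1=.0); y1=.0
    M=((H>lo)&(H<hi)).astype(np.uint8)
    if bay is not None:  # blank fence, stops, post
        B,th=bay; ii,jj=np.mgrid[:H.shape[0],:H.shape[1]]; X=x1-(ii+.5)*.001-B[0];Y=y1-(jj+.5)*.001-B[1]
        bx=X*np.cos(th)+Y*np.sin(th); by=-X*np.sin(th)+Y*np.cos(th)
        M[(bx>-.001)|((abs(by)>.1235)&(by<0)&(bx>-.06))|((by>.1235)&(by<.15)&(bx>-.027))|(np.hypot(bx+.046,by+.097)<.009)]=0
    M=cv2.morphologyEx(cv2.morphologyEx(M,cv2.MORPH_CLOSE,np.ones((5,5))),cv2.MORPH_OPEN,np.ones((9,9)))
    n,L,st,_=cv2.connectedComponentsWithStats(M); k=1+np.argmax(st[1:,4]); v,u=np.nonzero(L==k)
    (a,b),wh,_=R=cv2.minAreaRect(np.stack([u,v],1).astype(np.float32)); q=cv2.boxPoints(R)
    q=np.stack([x1-(q[:,1]+.5)*.001,y1-(q[:,0]+.5)*.001],1); e=[q[1]-q[0],q[2]-q[1]]; d=max(e,key=np.linalg.norm); d=d*np.sign(d[1])
    return np.array([x1-(b+.5)*.001,y1-(a+.5)*.001]),np.arctan2(-d[0],d[1]),wh
def tobay(p,bay):
    B,th=bay; d=np.asarray(p)-B; return np.array([d[0]*np.cos(th)+d[1]*np.sin(th),-d[0]*np.sin(th)+d[1]*np.cos(th)])
def toworld(b,bay):
    B,th=bay; b=np.asarray(b); return B+np.array([b[0]*np.cos(th)-b[1]*np.sin(th),b[0]*np.sin(th)+b[1]*np.cos(th)])
E
python3 - <<'E'
from h import *
P=[cloud(dict(np.load(f"w{i}.npz"))) for i in(1,2)]
A=np.concatenate(P)
# fence front edge: bins along y
f=A[(A[:,2]>.0295)&(A[:,2]<.034)&(A[:,1]<-.235)&(A[:,1]>-.49)&(A[:,0]>.46)&(A[:,0]<.54)]
yb=np.arange(-.245,-.485,-.004); pts=[]
for y in yb:
    g=f[abs(f[:,1]-y)<.002]
    if len(g)>5: pts.append((np.percentile(g[:,0],3),y))
pts=np.array(pts); 
for _ in range(4):
    k=np.polyfit(pts[:,1],pts[:,0],1); rr=pts[:,0]-np.polyval(k,pts[:,1]); pts=pts[abs(rr)<max(.0015,2*rr.std())]
th=-np.arctan(k[0]); print("fence yaw deg",np.degrees(th),"n",len(pts),"rms",rr.std())
post=A[(A[:,2]>.044)&(A[:,2]<.052)&(A[:,1]<-.44)&(A[:,1]>-.48)&(A[:,0]>.42)&(A[:,0]<.46)]
pc=(post[:,:2].max(0)+post[:,:2].min(0))/2; print("post",pc,np.ptp(post[:,:2],axis=0),np.median(post[:,2]))
# provisional bay with origin on the line at y=0 ref
B0=np.array([np.polyval(k,-.36),-.36]); b=np.array([tobay(p[:2],(B0,th)) for p in A[(A[:,2]>.024)&(A[:,2]<.0305)]])
ls=b[(b[:,0]>-.022)&(b[:,0]<-.004)&(b[:,1]>.1)&(b[:,1]<.17)][:,1]; rs=b[(b[:,0]>-.05)&(b[:,0]<-.006)&(b[:,1]<-.1)&(b[:,1]>-.17)][:,1]
print("stops inner",np.percentile(ls,2),np.percentile(rs,98),"post in prov",tobay(pc,(B0,th)))
by=(np.percentile(ls,2)+np.percentile(rs,98))/2; B=toworld([0,by],(B0,th)); print("bay",B,"post pred",toworld([-.046,-.097],(B,th)))
np.savez("bay.npz",B=B,th=th)
c,yaw,wh=barfit(P,bay=(B,th)); print("bar",c,np.degrees(yaw),wh,"bay frame",tobay(c,(B,th)),np.degrees(yaw-th))
d=np.array([-np.sin(yaw),np.cos(yaw)])
print("ends L,R",c+.12*d,c-.12*d)
E
```

```text
fence yaw deg -6.560253826479925 n 60 rms 0.0003055013584753516
post [ 0.43845449 -0.45786722] [0.01116091 0.01058874] 0.04737239962095008
stops inner 0.11811781654401123 -0.132018138666072 post in prov [-0.04639773 -0.10384804]
bay [ 0.49561881 -0.36690465] post pred [ 0.43883794 -0.45801411]
bar [ 0.41700009 -0.27673218] -14.356782 (239.9263916015625, 26.29520034790039) bay frame [-0.08840597  0.08060002] -7.796528893772786
ends L,R [ 0.4467552  -0.16047973] [ 0.38724499 -0.39298463]
```

The fit is good: the predicted post is within 0.4 mm of the measured one, and the bar measures 240×26 mm. In the bay frame the bar's centre is at (−88, +81) mm at −7.8°. For the entry line it should be at about (−52, +80) at +10°. A push on the front face about 45 mm right of centre should both turn it and move it forward.

>>> play_rows --commands '[[[-0.025,-0.043,0,0,0,0,1],[-0.05,-0.087,-0.01,0,0,0,1],[-0.075,-0.13,-0.05,0,0,0,1],[-0.075,-0.13,-0.1,0,0,0,1],[-0.075,-0.13,-0.15,0,0,0,1]]]'

```text
time_s: 2.45
tcp_pos: [0.3635, -0.3136, 0.1323]
ee_rot: [[-0.001, -1.0, 0.003], [-1.0, 0.001, -0.002], [0.002, -0.003, -1.0]]
wrist_force: [1.0, 0.2, -0.7]
gripper_width: 0.006
```

>>> play_rows --commands '[[[0,0,-0.04,0,0,0,1],[0,0,-0.08,0,0,0,1],[0,0,-0.105,0,0,0,1],[0,0,-0.115,0,0,0,1],[0,0,-0.115,0,0,0,1]]]'

```text
time_s: 2.95
tcp_pos: [0.3638, -0.3112, 0.0169]
ee_rot: [[0.003, -1.0, -0.003], [-1.0, -0.003, 0.001], [-0.001, 0.003, -1.0]]
wrist_force: [-0.1, 0.2, -0.3]
gripper_width: 0.003
```

>>> play_rows --commands '[[[0,0,-0.006,0,0,0,1],[0.004,0,-0.009,0,0,0,1],[0.009,0,-0.009,0,0,0,1],[0.014,0,-0.009,0,0,0,1],[0.019,0,-0.009,0,0,0,1]]]'

```text
time_s: 3.45
tcp_pos: [0.3845, -0.3104, 0.0095]
ee_rot: [[0.005, -1.0, 0.0], [-1.0, -0.005, -0.0], [0.0, -0.0, -1.0]]
wrist_force: [-2.5, -0.6, 1.5]
gripper_width: 0.001
```

>>> play_rows --commands '[[[0.005,0,0,0,0,0,1],[0.01,0,0,0,0,0,1],[0.015,0,0,0,0,0,1],[0.02,0,0,0,0,0,1],[0.025,0,0,0,0,0,1]]]'

```text
time_s: 3.95
tcp_pos: [0.4092, -0.3104, 0.009]
ee_rot: [[0.005, -1.0, -0.0], [-1.0, -0.005, 0.0], [-0.0, 0.0, -1.0]]
wrist_force: [-2.8, -0.0, 2.2]
gripper_width: 0.005
```

```bash
cat >> h.py <<'E'
def look(cams=("side",)):
    "fit bar from side/wrist cloud; prints pose in bay frame"
    from station import r
    z=np.load("bay.npz"); bay=(z["B"],float(z["th"])); s=r.sense(); P=[]
    for n in cams: P.append(cloud(wrist()[0]) if n=="wrist" else cloud(r.capture(n)))
    c,yaw,wh=barfit(P,bay=bay)
    print("t",s["time_s"],"tcp",s["tcp_pos"].round(4),"tcp bay mm",(tobay(s["tcp_pos"][:2],bay)*1e3).round(1),"F",s["wrist_force"].round(1))
    print("bar world",c.round(4),"yaw",round(np.degrees(yaw),2),"| bay mm",(tobay(c,bay)*1e3).round(1),"rel deg",round(np.degrees(yaw-bay[1]),2),"size",np.round(wh,1))
    return P,bay,c,yaw
E
python3 -c "
from h import *
look(('side','top'))"
```

```text
t 3.95 tcp [ 0.4092 -0.3104  0.009 ] tcp bay mm [-92.3  46.3] F [-2.8 -0.   2.2]
bar world [ 0.426  -0.3675] yaw 0.0 | bay mm [-69.1  -8.5] rel deg 6.56 size [23. 24.]
```

The static views are blocked by the arm, so I'll back off and lift for a wrist view.

>>> play_rows --commands '[[[-0.012,0,0,0,0,0,1],[-0.012,0,0.045,0,0,0,1],[-0.012,0.03,0.09,0,0,0,1],[-0.01,0.06,0.13,0,0,0,1],[-0.01,0.08,0.17,0,0,0,1]]]'

```text
time_s: 4.55
tcp_pos: [0.3978, -0.2292, 0.1801]
ee_rot: [[0.005, -1.0, -0.0], [-1.0, -0.005, 0.001], [-0.001, 0.0, -1.0]]
wrist_force: [1.0, -0.5, 0.6]
gripper_width: 0.01
```

>>> play_rows --commands '[[[0,0.004,0.04,0,0,0,1],[0,0.008,0.08,0,0,0,1],[0,0.01,0.12,0,0,0,1],[0,0.01,0.12,0,0,0,1],[0,0.01,0.12,0,0,0,1]]]'

```text
time_s: 5.05
tcp_pos: [0.3987, -0.2202, 0.2994]
ee_rot: [[0.005, -1.0, 0.003], [-1.0, -0.005, 0.001], [-0.0, -0.003, -1.0]]
wrist_force: [-0.7, -0.5, -1.1]
gripper_width: 0.002
```

```bash
python3 -c "
from h import *
look(('wrist',)); look(('side',)); look(('top',))"
```

```text
t 5.05 tcp [ 0.3987 -0.2202  0.2994] tcp bay mm [-113.1  134.7] F [-0.7 -0.5 -1.1]
bar world [ 0.4382 -0.2743] yaw -6.58 | bay mm [-67.7  85.4] rel deg -0.02 size [238.9  25.9]
t 5.1 tcp [ 0.3981 -0.2201  0.2981] tcp bay mm [-113.7  134.7] F [-0.6  0.1  0. ]
bar world [ 0.4225 -0.3675] yaw 0.0 | bay mm [-72.6  -8.9] rel deg 6.56 size [10. 32.]
t 5.15 tcp [ 0.3979 -0.2201  0.2975] tcp bay mm [-113.8  134.6] F [-0.4  0.3  0.5]
bar world [ 0.4295 -0.3685] yaw 0.0 | bay mm [-65.5  -9.1] rel deg 6.56 size [8. 8.]
```

The wrist fit works: the bar is now at (−67.7, 85.4) mm and 0° relative. The next push is 75 mm right of centre.

>>> play_rows --commands '[[[-0.002,-0.035,-0.035,0,0,0,1],[-0.004,-0.07,-0.07,0,0,0,1],[-0.006,-0.1,-0.11,0,0,0,1],[-0.006,-0.125,-0.15,0,0,0,1],[-0.006,-0.125,-0.18,0,0,0,1]]]'

```text
time_s: 5.7
tcp_pos: [0.3909, -0.3469, 0.1147]
ee_rot: [[0.001, -1.0, -0.005], [-1.0, -0.001, 0.002], [-0.002, 0.005, -1.0]]
wrist_force: [-0.0, 0.6, 0.7]
gripper_width: 0.008
```

>>> play_rows --commands '[[[0,0,-0.03,0,0,0,1],[0,0,-0.06,0,0,0,1],[0,0,-0.085,0,0,0,1],[0,0,-0.1,0,0,0,1],[0,0,-0.1,0,0,0,1]]]'

```text
time_s: 6.2
tcp_pos: [0.3901, -0.3442, 0.0155]
ee_rot: [[0.004, -1.0, -0.008], [-1.0, -0.004, 0.004], [-0.004, 0.008, -1.0]]
wrist_force: [-0.3, -0.0, 0.6]
gripper_width: 0.005
```

Lower by 7 mm, then push 41 mm in x.

>>> play_rows --commands '[[[0,0,-0.005,0,0,0,1],[0.004,0,-0.007,0,0,0,1],[0.009,-0.001,-0.007,0,0,0,1],[0.014,-0.001,-0.007,0,0,0,1],[0.019,-0.002,-0.007,0,0,0,1]]]'

```text
time_s: 6.7
tcp_pos: [0.4121, -0.3473, 0.0125]
ee_rot: [[0.005, -1.0, -0.0], [-1.0, -0.005, 0.0], [-0.0, 0.0, -1.0]]
wrist_force: [-1.9, 0.1, 1.2]
gripper_width: 0.002
```

>>> play_rows --commands '[[[0.005,0,0,0,0,0,1],[0.01,-0.001,0,0,0,0,1],[0.015,-0.001,0,0,0,0,1],[0.019,-0.002,0,0,0,0,1],[0.022,-0.002,0,0,0,0,1]]]'

```text
time_s: 7.2
tcp_pos: [0.4342, -0.3495, 0.0119]
ee_rot: [[0.005, -1.0, -0.0], [-1.0, -0.005, 0.0], [-0.0, 0.0, -1.0]]
wrist_force: [-2.4, -0.2, 1.1]
gripper_width: 0.006
```

>>> play_rows --commands '[[[-0.012,0,0,0,0,0,1],[-0.02,0.03,0.045,0,0,0,1],[-0.025,0.06,0.09,0,0,0,1],[-0.03,0.09,0.13,0,0,0,1],[-0.03,0.12,0.17,0,0,0,1]]]'

```text
time_s: 7.7
tcp_pos: [0.4029, -0.2339, 0.1759]
ee_rot: [[0.004, -1.0, 0.001], [-1.0, -0.004, 0.0], [-0.0, -0.001, -1.0]]
wrist_force: [1.4, -0.4, 1.7]
gripper_width: 0.005
```

>>> play_rows --commands '[[[0,0.004,0.04,0,0,0,1],[0,0.008,0.08,0,0,0,1],[0,0.01,0.12,0,0,0,1],[0,0.01,0.12,0,0,0,1],[0,0.01,0.12,0,0,0,1]]]'

```text
time_s: 8.2
tcp_pos: [0.4039, -0.2247, 0.2951]
ee_rot: [[0.005, -1.0, 0.003], [-1.0, -0.005, 0.0], [-0.0, -0.003, -1.0]]
wrist_force: [-0.4, 0.0, 0.7]
gripper_width: 0.003
```

```bash
python3 -c "
from h import *
look(('wrist',))"
```

```text
t 8.2 tcp [ 0.4039 -0.2247  0.2951] tcp bay mm [-107.3  130.8] F [-0.4  0.   0.7]
bar world [ 0.4525 -0.2743] yaw 3.7 | bay mm [-53.4  87.1] rel deg 10.26 size [ 25.6 240.3]
```

The bar is on the entry line: (−53.4, 87.1) mm at +10.3°. Now I'll go to its left end face, with the tool squared up by +0.06 rad.

>>> play_rows --commands '[[[0.013,0.032,-0.03,0,0,0.02,1],[0.026,0.064,-0.06,0,0,0.04,1],[0.039,0.096,-0.09,0,0,0.06,1],[0.039,0.096,-0.13,0,0,0.06,1],[0.039,0.096,-0.17,0,0,0.06,1]]]'

```text
time_s: 8.75
tcp_pos: [0.442, -0.1281, 0.1219]
ee_rot: [[0.067, -0.998, -0.002], [-0.998, -0.067, 0.0], [-0.0, 0.002, -1.0]]
wrist_force: [1.0, -0.6, -0.6]
gripper_width: 0.005
```

>>> play_rows --commands '[[[0,0,-0.04,0,0,0,1],[0,0,-0.08,0,0,0,1],[0,0,-0.105,0,0,0,1],[0,0,-0.11,0,0,0,1],[0,0,-0.11,0,0,0,1]]]'

```text
time_s: 9.25
tcp_pos: [0.4418, -0.1292, 0.0134]
ee_rot: [[0.065, -0.998, -0.004], [-0.998, -0.065, -0.0], [0.0, 0.004, -1.0]]
wrist_force: [0.6, -0.0, 0.7]
gripper_width: 0.007
```

>>> play_rows --commands '[[[0,0,-0.005,0,0,0,1],[0,-0.005,-0.005,0,0,0,1],[0.001,-0.01,-0.005,0,0,0,1],[0.001,-0.015,-0.005,0,0,0,1],[0.001,-0.02,-0.005,0,0,0,1]]]'

```text
time_s: 9.75
tcp_pos: [0.4448, -0.1492, 0.0103]
ee_rot: [[0.065, -0.998, 0.002], [-0.998, -0.065, 0.0], [-0.0, -0.002, -1.0]]
wrist_force: [0.2, 3.2, 2.1]
gripper_width: 0.006
```

>>> play_rows --commands '[[[0,-0.005,0,0,0,0,1],[0.001,-0.01,0,0,0,0,1],[0.001,-0.015,0,0,0,0,1],[0.001,-0.02,0,0,0,0,1],[0.002,-0.025,0,0,0,0,1]]]'

```text
time_s: 10.25
tcp_pos: [0.4459, -0.1743, 0.0096]
ee_rot: [[0.065, -0.998, -0.001], [-0.998, -0.065, 0.0], [-0.0, 0.001, -1.0]]
wrist_force: [-0.4, 3.6, 2.8]
gripper_width: 0.003
```

>>> play_rows --commands '[[[0,-0.005,0,0,0,0,1],[0.001,-0.01,0,0,0,0,1],[0.001,-0.014,0,0,0,0,1],[0.001,-0.018,0,0,0,0,1],[0.001,-0.021,0,0,0,0,1]]]'

```text
time_s: 10.75
tcp_pos: [0.447, -0.1953, 0.0095]
ee_rot: [[0.065, -0.998, -0.0], [-0.998, -0.065, 0.0], [-0.0, 0.0, -1.0]]
wrist_force: [-0.3, 3.0, 1.3]
gripper_width: 0.004
```

>>> play_rows --commands '[[[0,0.01,0,0,0,0,1],[0,0.012,0.04,0,0,0,1],[0,-0.01,0.08,0,0,0,1],[0,-0.03,0.12,0,0,0,1],[0,-0.05,0.16,0,0,0,1]]]'

```text
time_s: 11.25
tcp_pos: [0.4467, -0.245, 0.1713]
ee_rot: [[0.066, -0.998, -0.0], [-0.998, -0.066, -0.0], [0.0, 0.0, -1.0]]
wrist_force: [0.2, -1.0, -0.3]
gripper_width: 0.004
```

>>> play_rows --commands '[[[0,-0.01,0.04,0,0,0,1],[0,-0.02,0.08,0,0,0,1],[0,-0.03,0.12,0,0,0,1],[0,-0.03,0.13,0,0,0,1],[0,-0.03,0.13,0,0,0,1]]]'

```text
time_s: 11.75
tcp_pos: [0.4477, -0.2749, 0.3012]
ee_rot: [[0.065, -0.998, 0.004], [-0.998, -0.065, -0.001], [0.001, -0.004, -1.0]]
wrist_force: [-0.2, 0.1, -0.8]
gripper_width: 0.006
```

```bash
python3 -c "
from h import *
look(('wrist',))"
```

```text
t 11.75 tcp [ 0.4477 -0.2749  0.3012] tcp bay mm [-58.1  85.9] F [-0.2  0.1 -0.8]
bar world [ 0.455  -0.3258] yaw 3.66 | bay mm [-45.1  36.2] rel deg 10.22 size [ 25.8 239.4]
```

Straight as planned: (−45.1, 36.2) mm at 10.2°, with the right end about to pass behind the post. Back down to push the remaining 41 mm or so.

>>> play_rows --commands '[[[0,0.035,-0.03,0,0,0,1],[0,0.07,-0.06,0,0,0,1],[0,0.093,-0.09,0,0,0,1],[0,0.093,-0.13,0,0,0,1],[0,0.093,-0.17,0,0,0,1]]]'

```text
time_s: 12.3
tcp_pos: [0.4455, -0.1804, 0.1268]
ee_rot: [[0.067, -0.998, -0.003], [-0.998, -0.067, 0.001], [-0.001, 0.003, -1.0]]
wrist_force: [1.5, -0.7, -0.9]
gripper_width: 0.003
```

>>> play_rows --commands '[[[0,0,-0.04,0,0,0,1],[0,0,-0.08,0,0,0,1],[0,0,-0.105,0,0,0,1],[0,0,-0.117,0,0,0,1],[0,0,-0.117,0,0,0,1]]]'

```text
time_s: 12.8
tcp_pos: [0.4433, -0.1812, 0.0092]
ee_rot: [[0.065, -0.998, -0.009], [-0.998, -0.065, 0.001], [-0.001, 0.009, -1.0]]
wrist_force: [0.4, 0.4, 1.3]
gripper_width: 0.007
```

>>> play_rows --commands '[[[0,0,-0.003,0,0,0,1],[0,-0.006,-0.003,0,0,0,1],[0,-0.012,-0.003,0,0,0,1],[0,-0.017,-0.003,0,0,0,1],[0.001,-0.022,-0.003,0,0,0,1]]]'

```text
time_s: 13.3
tcp_pos: [0.4483, -0.2043, 0.0103]
ee_rot: [[0.064, -0.998, 0.001], [-0.998, -0.064, 0.0], [-0.0, -0.001, -1.0]]
wrist_force: [1.1, 2.9, 2.2]
gripper_width: 0.006
```

>>> play_rows --commands '[[[0,-0.005,0,0,0,0,1],[0.001,-0.01,0,0,0,0,1],[0.001,-0.015,0,0,0,0,1],[0.001,-0.02,0,0,0,0,1],[0.002,-0.024,0,0,0,0,1]]]'

```text
time_s: 13.8
tcp_pos: [0.4499, -0.2283, 0.0096]
ee_rot: [[0.065, -0.998, -0.0], [-0.998, -0.065, 0.0], [-0.0, 0.0, -1.0]]
wrist_force: [0.5, 3.5, 2.1]
gripper_width: 0.002
```

>>> play_rows --commands '[[[0,-0.003,0,0,0,0,1],[0,-0.006,0,0,0,0,1],[0,-0.008,0,0,0,0,1]]]'

```text
time_s: 14.1
tcp_pos: [0.4501, -0.2361, 0.0096]
ee_rot: [[0.065, -0.998, -0.0], [-0.998, -0.065, 0.0], [-0.0, 0.0, -1.0]]
wrist_force: [0.1, 2.4, 1.4]
gripper_width: 0.002
```

>>> play_rows --commands '[[[0,0.01,0,0,0,0,1],[0,0.012,0.04,0,0,0,1],[0,-0.01,0.08,0,0,0,1],[0,-0.03,0.12,0,0,0,1],[0,-0.05,0.16,0,0,0,1]]]'

```text
time_s: 14.6
tcp_pos: [0.4498, -0.286, 0.1712]
ee_rot: [[0.066, -0.998, -0.0], [-0.998, -0.066, -0.0], [0.0, 0.0, -1.0]]
wrist_force: [1.0, -0.6, -1.0]
gripper_width: 0.01
```

>>> play_rows --commands '[[[0,-0.01,0.04,0,0,0,1],[0,-0.02,0.08,0,0,0,1],[0,-0.03,0.12,0,0,0,1],[0,-0.03,0.13,0,0,0,1],[0,-0.03,0.13,0,0,0,1]]]'

```text
time_s: 15.1
tcp_pos: [0.4507, -0.316, 0.3012]
ee_rot: [[0.065, -0.998, 0.004], [-0.998, -0.065, -0.001], [0.002, -0.004, -1.0]]
wrist_force: [-0.6, 0.1, 0.1]
gripper_width: 0.009
```

```bash
python3 -c "
from h import *
look(('wrist',)); wrist('pics/w5.png')"
```

```text
t 15.1 tcp [ 0.4507 -0.316   0.3012] tcp bay mm [-50.4  45.5] F [-0.6  0.1  0.1]
bar world [ 0.4573 -0.3671] yaw 3.3 | bay mm [-38.1  -4.6] rel deg 9.86 size [ 25.6 239.6]
```

View pics/w5.png

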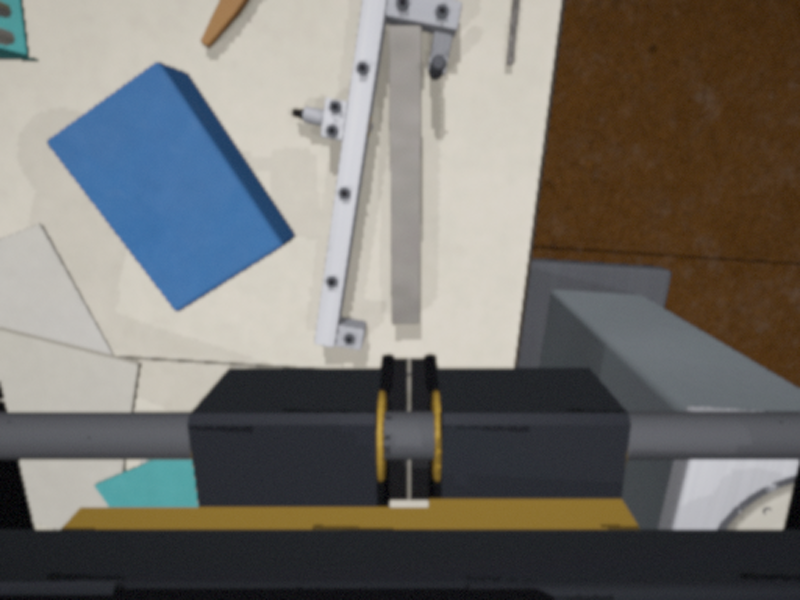

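Bar at (−38.1, −4.6) mm and 9.9°. Its right end is behind the post at (437,66) px and its front right corner is next to the right stop, so the first phase is done. Now I'll push the front face left of centre, with the tool squared to the fence.

>>> play_rows --commands '[[[-0.018,0.003,-0.03,0,0,-0.06,1],[-0.035,0.006,-0.06,0,0,-0.12,1],[-0.035,0.006,-0.1,0,0,-0.174,1],[-0.035,0.006,-0.14,0,0,-0.174,1],[-0.035,0.006,-0.18,0,0,-0.174,1]]]'

```text
time_s: 15.7
tcp_pos: [0.4134, -0.3088, 0.1165]
ee_rot: [[-0.109, -0.994, -0.003], [-0.994, 0.109, 0.001], [-0.001, 0.003, -1.0]]
wrist_force: [-0.0, -0.3, -0.4]
gripper_width: 0.007
```

>>> play_rows --commands '[[[0,0,-0.04,0,0,0,1],[0,0,-0.08,0,0,0,1],[0,0,-0.098,0,0,0,1],[0,0,-0.108,0,0,0,1],[0,0,-0.108,0,0,0,1]]]'

```text
time_s: 16.2
tcp_pos: [0.4134, -0.309, 0.0095]
ee_rot: [[-0.109, -0.994, -0.005], [-0.994, 0.109, 0.002], [-0.001, 0.005, -1.0]]
wrist_force: [-0.3, -0.0, 0.3]
gripper_width: 0.006
```

>>> play_rows --commands '[[[0.006,-0.001,0,0,0,0,1],[0.011,-0.001,0,0,0,0,1],[0.016,-0.002,0,0,0,0,1],[0.02,-0.002,0,0,0,0,1],[0.024,-0.003,0,0,0,0,1]]]'

```text
time_s: 16.7
tcp_pos: [0.439, -0.3127, 0.012]
ee_rot: [[-0.109, -0.994, -0.0], [-0.994, 0.109, 0.0], [-0.0, 0.0, -1.0]]
wrist_force: [-1.3, 0.7, 0.2]
gripper_width: 0.005
```

>>> play_rows --commands '[[[0.004,0,0,0,0,0,1],[0.008,-0.001,0,0,0,0,1],[0.012,-0.001,0,0,0,0,1],[0.015,-0.002,0,0,0,0,1],[0.018,-0.002,0,0,0,0,1]]]'

```text
time_s: 17.2
tcp_pos: [0.4574, -0.315, 0.0115]
ee_rot: [[-0.109, -0.994, -0.0], [-0.994, 0.109, -0.0], [0.0, -0.0, -1.0]]
wrist_force: [-1.1, -0.1, -0.7]
gripper_width: 0.008
```

>>> play_rows --commands '[[[-0.012,0.001,0,0,0,0,1],[-0.015,0.001,0.04,0,0,0,1],[-0.015,0,0.08,0,0,0,1],[-0.015,0,0.12,0,0,0,1],[-0.015,0,0.16,0,0,0,1]]]'

```text
time_s: 17.7
tcp_pos: [0.4415, -0.315, 0.1734]
ee_rot: [[-0.109, -0.994, 0.001], [-0.994, 0.109, -0.0], [0.0, -0.001, -1.0]]
wrist_force: [1.1, -0.7, -0.3]
gripper_width: 0.003
```

>>> play_rows --commands '[[[0,0,0.04,0,0,0,1],[0,0,0.08,0,0,0,1],[0,0,0.12,0,0,0,1],[0,0,0.13,0,0,0,1],[0,0,0.13,0,0,0,1]]]'

```text
time_s: 18.2
tcp_pos: [0.4425, -0.3152, 0.3037]
ee_rot: [[-0.109, -0.994, 0.005], [-0.994, 0.109, -0.002], [0.001, -0.005, -1.0]]
wrist_force: [-0.8, 0.7, -0.7]
gripper_width: 0.005
```

```bash
python3 -c "
from h import *
look(('wrist',))"
```

```text
t 18.2 tcp [ 0.4425 -0.3152  0.3037] tcp bay mm [-58.7  45.3] F [-0.8  0.7 -0.7]
bar world [ 0.4752 -0.3689] yaw -5.62 | bay mm [-20.1  -4.3] rel deg 0.94 size [238.3  25.6]
```

Now (−20.1, −4.3) mm at 0.9°. Next push is near the centre, to bring it onto the fence.

>>> play_rows --commands '[[[-0.002,-0.02,-0.03,0,0,0,1],[-0.002,-0.037,-0.06,0,0,0,1],[-0.002,-0.037,-0.1,0,0,0,1],[-0.002,-0.037,-0.14,0,0,0,1],[-0.002,-0.037,-0.18,0,0,0,1]]]'

```text
time_s: 18.75
tcp_pos: [0.4381, -0.3512, 0.1178]
ee_rot: [[-0.11, -0.994, -0.003], [-0.994, 0.11, 0.002], [-0.002, 0.004, -1.0]]
wrist_force: [0.4, -0.7, -0.9]
gripper_width: 0.005
```

>>> play_rows --commands '[[[0,0,-0.04,0,0,0,1],[0,0,-0.08,0,0,0,1],[0,0,-0.1,0,0,0,1],[0,0,-0.111,0,0,0,1],[0,0,-0.111,0,0,0,1]]]'

```text
time_s: 19.25
tcp_pos: [0.438, -0.351, 0.008]
ee_rot: [[-0.109, -0.994, -0.005], [-0.994, 0.109, 0.002], [-0.002, 0.006, -1.0]]
wrist_force: [0.7, 0.1, -0.7]
gripper_width: 0.01
```

>>> play_rows --commands '[[[0.004,0,0,0,0,0,1],[0.007,-0.001,0,0,0,0,1],[0.01,-0.001,0,0,0,0,1],[0.013,-0.001,0,0,0,0,1],[0.015,-0.002,0,0,0,0,1]]]'

```text
time_s: 19.75
tcp_pos: [0.4546, -0.3535, 0.0111]
ee_rot: [[-0.109, -0.994, -0.002], [-0.994, 0.109, 0.001], [-0.001, 0.002, -1.0]]
wrist_force: [-2.4, 0.9, 1.5]
gripper_width: 0.006
```

>>> play_rows --commands '[[[0.002,0,0,0,0,0,1],[0.003,0,0,0,0,0,1],[0.004,0,0,0,0,0,1],[0.005,0,0,0,0,0,1]]]'

```text
time_s: 20.15
tcp_pos: [0.4595, -0.3538, 0.0106]
ee_rot: [[-0.109, -0.994, -0.001], [-0.994, 0.109, 0.0], [-0.0, 0.001, -1.0]]
wrist_force: [-3.2, -0.1, 2.1]
gripper_width: 0.004
```

>>> play_rows --commands '[[[0.0005,0,0,0,0,0,1],[0.001,0,0,0,0,0,1]]]'

```text
time_s: 20.35
tcp_pos: [0.4608, -0.3539, 0.0106]
ee_rot: [[-0.109, -0.994, -0.001], [-0.994, 0.109, 0.0], [-0.0, 0.001, -1.0]]
wrist_force: [-2.8, 0.4, 2.4]
gripper_width: 0.008
```

>>> play_rows --commands '[[[0.0005,0,0,0,0,0,1],[0.001,0,0,0,0,0,1]]]'

```text
time_s: 20.55
tcp_pos: [0.4613, -0.3539, 0.0105]
ee_rot: [[-0.109, -0.994, -0.002], [-0.994, 0.109, 0.001], [-0.0, 0.002, -1.0]]
wrist_force: [-5.6, -1.4, 2.8]
gripper_width: 0.007
```

>>> play_rows --commands '[[[0.0005,0,0,0,0,0,1],[0.001,0,0,0,0,0,1]]]'

```text
time_s: 20.75
tcp_pos: [0.4615, -0.3539, 0.0106]
ee_rot: [[-0.109, -0.994, -0.003], [-0.994, 0.109, 0.001], [-0.0, 0.003, -1.0]]
wrist_force: [-7.0, -1.7, 4.8]
gripper_width: 0.003
```

>>> play_rows --commands '[[[0.0005,0,0,0,0,0,1],[0.0005,0,0,0,0,0,1]]]'

```text
time_s: 20.95
tcp_pos: [0.4615, -0.3539, 0.0106]
ee_rot: [[-0.109, -0.994, -0.004], [-0.994, 0.109, 0.001], [-0.001, 0.004, -1.0]]
wrist_force: [-8.3, -1.5, 4.2]
gripper_width: 0.004
```

It's firm against the fence: the force rises while the TCP stays put. Back off and check flushness.

>>> play_rows --commands '[[[-0.006,0.001,0,0,0,0,1],[-0.016,0.001,0.005,0,0,0,1],[-0.016,0.01,0.045,0,0,0,1],[-0.016,0.025,0.085,0,0,0,1],[-0.016,0.037,0.125,0,0,0,1]]]'

```text
time_s: 21.45
tcp_pos: [0.448, -0.3165, 0.1374]
ee_rot: [[-0.109, -0.994, 0.002], [-0.994, 0.109, -0.001], [0.0, -0.002, -1.0]]
wrist_force: [0.6, -0.2, -0.1]
gripper_width: 0.007
```

>>> play_rows --commands '[[[0,0,0.04,0,0,0,1],[0,0,0.08,0,0,0,1],[0,0,0.12,0,0,0,1],[0,0,0.165,0,0,0,1],[0,0,0.165,0,0,0,1]]]'

```text
time_s: 21.95
tcp_pos: [0.4508, -0.3187, 0.3089]
ee_rot: [[-0.108, -0.994, 0.016], [-0.994, 0.107, -0.008], [0.006, -0.017, -1.0]]
wrist_force: [-0.1, 0.0, 0.4]
gripper_width: 0.004
```

```bash
python3 - <<'E'
from h import *
P,bay,c,yaw=look(('wrist',))
A=P[0]; b=np.stack([tobay(p[:2],bay) for p in A]); m=(A[:,2]>.019)&(A[:,2]<.0285)
for y in np.arange(-.115,.12,.02):
    s=m&(abs(b[:,1]-y)<.006)&(b[:,0]<-.0)&(b[:,0]>-.042); g=(A[:,2]<.012)&(abs(b[:,1]-y)<.006)&(b[:,0]<.001)&(b[:,0]>-.03)
    x=b[s][:,0]*1e3; print(round(y*1e3),"front/back mm",np.percentile(x,[2,98]).round(1) if len(x) else None,"low pts",g.sum())
wc,_=wrist("pics/w6.png")
E
```

```text
t 21.95 tcp [ 0.4508 -0.3187  0.3089] tcp bay mm [-50.1  42.8] F [-0.1  0.   0.4]
bar world [ 0.482  -0.3695] yaw -6.69 | bay mm [-13.2  -4.2] rel deg -0.13 size [238.6  24.8]
-115 front/back mm [-25.4  -0.7] low pts 39
-95 front/back mm [-25.3  -0.5] low pts 38
-75 front/back mm [-25.2  -1. ] low pts 39
-55 front/back mm [-25.1  -0.6] low pts 36
-35 front/back mm [-25.   -0.4] low pts 39
-15 front/back mm [-24.9  -1. ] low pts 31
5 front/back mm [-24.7  -0.7] low pts 30
25 front/back mm [-24.7  -0.4] low pts 24
45 front/back mm [-24.6  -0.3] low pts 24
65 front/back mm [-24.5  -0.8] low pts 26
85 front/back mm [-24.4  -0.4] low pts 24
105 front/back mm [-25.2  -0.2] low pts 24
```

View pics/w6.png

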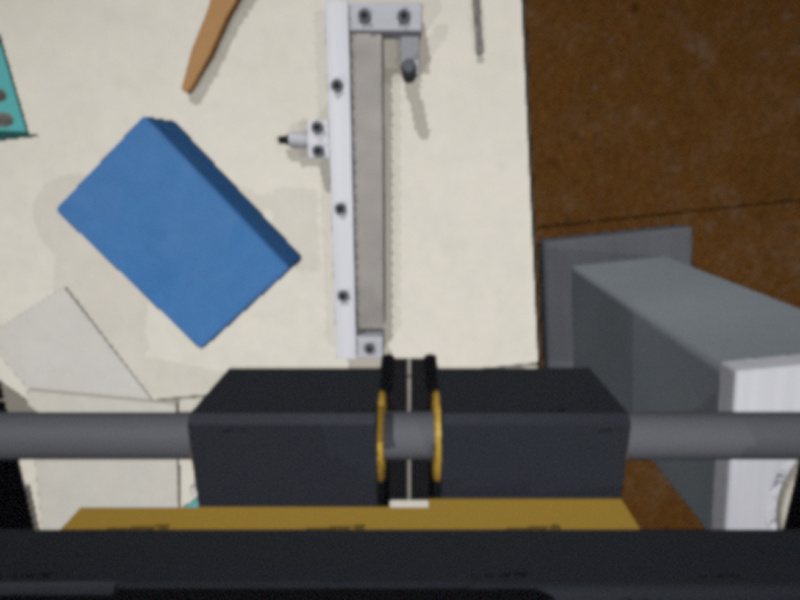

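The bar lies along the fence from stop to stop: front face at −24.4 to −25.4 mm, measured tilt −0.13°, which is near the noise. To be sure of the right end and the probe, I'll press once right of centre at bay y ≈ −65, clear of the post.

>>> play_rows --commands '[[[-0.006,-0.035,-0.03,0,0,0,1],[-0.012,-0.07,-0.06,0,0,0,1],[-0.018,-0.106,-0.1,0,0,0,1],[-0.018,-0.106,-0.14,0,0,0,1],[-0.018,-0.106,-0.18,0,0,0,1]]]'

```text
time_s: 22.55
tcp_pos: [0.4279, -0.4231, 0.1168]
ee_rot: [[-0.111, -0.994, -0.002], [-0.994, 0.111, 0.002], [-0.002, 0.002, -1.0]]
wrist_force: [-0.1, 0.4, -0.6]
gripper_width: 0.006
```

>>> play_rows --commands '[[[0,0,-0.04,0,0,0,1],[0,0,-0.08,0,0,0,1],[0,0,-0.1,0,0,0,1],[0,0,-0.108,0,0,0,1],[0,0,-0.108,0,0,0,1]]]'

```text
time_s: 23.05
tcp_pos: [0.4285, -0.4222, 0.0108]
ee_rot: [[-0.109, -0.994, -0.003], [-0.994, 0.109, 0.002], [-0.002, 0.003, -1.0]]
wrist_force: [-0.4, -0.2, 0.7]
gripper_width: 0.006
```

>>> play_rows --commands '[[[0.006,-0.001,0,0,0,0,1],[0.011,-0.001,0,0,0,0,1],[0.015,-0.002,0,0,0,0,1],[0.018,-0.002,0,0,0,0,1],[0.021,-0.002,0,0,0,0,1]]]'

```text
time_s: 23.55
tcp_pos: [0.4512, -0.425, 0.0132]
ee_rot: [[-0.109, -0.994, 0.001], [-0.994, 0.109, -0.0], [0.0, -0.001, -1.0]]
wrist_force: [-0.1, -0.3, 0.1]
gripper_width: 0.008
```

>>> play_rows --commands '[[[0.0005,0,0,0,0,0,1],[0.001,0,0,0,0,0,1],[0.0015,0,0,0,0,0,1]]]'

```text
time_s: 23.85
tcp_pos: [0.452, -0.4249, 0.0126]
ee_rot: [[-0.109, -0.994, -0.0], [-0.994, 0.109, 0.0], [-0.0, 0.0, -1.0]]
wrist_force: [-0.3, 0.4, 0.0]
gripper_width: 0.0
```

>>> play_rows --commands '[[[0.0005,0,0,0,0,0,1],[0.001,0,0,0,0,0,1]]]'

```text
time_s: 24.05
tcp_pos: [0.4531, -0.4249, 0.0126]
ee_rot: [[-0.109, -0.994, -0.0], [-0.994, 0.109, 0.0], [-0.0, 0.0, -1.0]]
wrist_force: [-0.0, -0.2, -0.4]
gripper_width: 0.008
```

>>> play_rows --commands '[[[0.0005,0,0,0,0,0,1],[0.001,0,0,0,0,0,1]]]'

```text
time_s: 24.25
tcp_pos: [0.4533, -0.4248, 0.0126]
ee_rot: [[-0.109, -0.994, -0.002], [-0.994, 0.109, 0.001], [-0.0, 0.002, -1.0]]
wrist_force: [-3.0, -1.3, 1.4]
gripper_width: 0.007
```

>>> play_rows --commands '[[[0.0005,0,0,0,0,0,1],[0.001,0,0,0,0,0,1]]]'

```text
time_s: 24.45
tcp_pos: [0.4533, -0.4248, 0.0126]
ee_rot: [[-0.109, -0.994, -0.004], [-0.994, 0.109, 0.001], [-0.001, 0.004, -1.0]]
wrist_force: [-5.9, -1.2, 3.7]
gripper_width: 0.006
```

>>> play_rows --commands '[[[0.0005,0,0,0,0,0,1],[0.001,0,0,0,0,0,1]]]'

```text
time_s: 24.65
tcp_pos: [0.4533, -0.4248, 0.0126]
ee_rot: [[-0.11, -0.994, -0.005], [-0.994, 0.11, 0.002], [-0.001, 0.006, -1.0]]
wrist_force: [-8.2, -1.6, 4.0]
gripper_width: 0.004
```

It hit a hard stop with no sliding, at TCP bay x = −35.4 mm. That matches the press near the centre, so the bar is flush at both. Retract and do the final check.

>>> play_rows --commands '[[[-0.006,0.001,0,0,0,0,1],[-0.017,0.001,0.003,0,0,0,1],[-0.017,0.01,0.045,0,0,0,1],[-0.017,0.04,0.085,0,0,0,1],[-0.017,0.07,0.125,0,0,0,1]]]'

```text
time_s: 25.15
tcp_pos: [0.4389, -0.3543, 0.1388]
ee_rot: [[-0.11, -0.994, 0.001], [-0.994, 0.11, -0.0], [-0.0, -0.001, -1.0]]
wrist_force: [1.2, -0.5, 1.0]
gripper_width: 0.006
```

>>> play_rows --commands '[[[0,0.02,0.04,0,0,0,1],[0,0.03,0.08,0,0,0,1],[0,0.035,0.12,0,0,0,1],[0,0.035,0.16,0,0,0,1],[0,0.035,0.16,0,0,0,1]]]'

```text
time_s: 25.65
tcp_pos: [0.4416, -0.3211, 0.3049]
ee_rot: [[-0.107, -0.994, 0.014], [-0.994, 0.107, -0.007], [0.005, -0.014, -1.0]]
wrist_force: [0.1, 0.0, 0.6]
gripper_width: 0.008
```

>>> play_rows --commands '[[[0,0,0,0,0,0,1],[0,0,0,0,0,0,1]]]'

```text
time_s: 25.85
tcp_pos: [0.4385, -0.3194, 0.2964]
ee_rot: [[-0.109, -0.994, -0.001], [-0.994, 0.109, 0.001], [-0.001, 0.001, -1.0]]
wrist_force: [0.2, -0.3, -0.1]
gripper_width: 0.006
```

```bash
python3 - <<'E'
from h import *
from station import r
look(('wrist',))
a=np.load("side0.npz")["image"]; c=r.capture("side")["image"]
o=np.concatenate([a[150:384,160:512],c[150:384,160:512]],0)[:,:,::-1]
cv2.imwrite("pics/cmp.png",cv2.resize(np.ascontiguousarray(o),None,fx=1.28,fy=1.28,interpolation=cv2.INTER_CUBIC))
E
```

```text
t 25.85 tcp [ 0.4385 -0.3194  0.2964] tcp bay mm [-62.2  40.7] F [ 0.2 -0.3 -0.1]
bar world [ 0.4817 -0.3699] yaw -6.56 | bay mm [-13.5  -4.5] rel deg 0.0 size [237.9  25. ]
```

View pics/cmp.png

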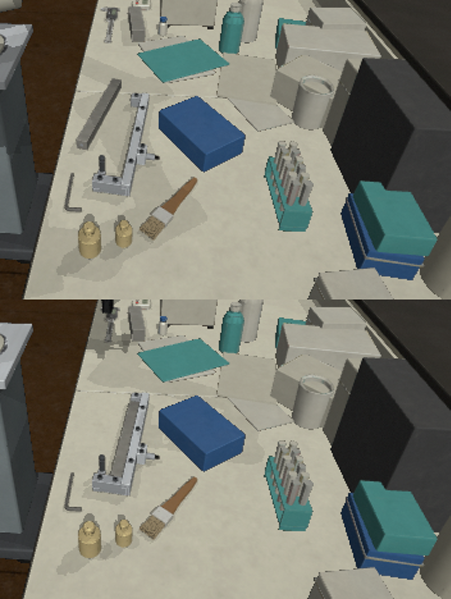

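The before and after side views show the bar seated in the bay behind the post (lower picture, about (128,430) px). The hex key, weights, brush and other items are where they were. Handing in.

```bash
python3 -c "
from station import r
print(r.finish_job())"
```

```text
the job is handed in; nothing more can be done
None
```

The bar is in the measuring bay, lying flat against the fence from stop to stop, and the job was handed in at about 26 s.

**What I did:** I pushed only with the shut fingertips, never gripping or lifting the bar. Two pushes on the front face turned it about 18°. Then I pushed its left end so the right end slid in behind the post at about 10° to the fence. Pushes left of centre and near the centre brought the left end in, and a last press near the right end checked that it was seated.

**Last checks:**
- **Position:** in the bay frame the bar's centre is at x ≈ −13.5 mm, y ≈ −4.5 mm, at 0.0° to the fence. The target is x = −12.5 mm and y within 5 mm.
- **Contact:** near the centre and at bay y ≈ −60 mm, the fingers met a hard stop at the same distance from the fence (about 8 N each). I did not press the left end separately.
- **Surroundings:** the before and after side views show the hex key, weights, brush and the things behind the bay unmoved. The items at the far left are small or partly cut off in that view, but the arm never went near them.

**Where the readings differ or fall short:**
- The camera puts the bar about 1 mm off the fence, within its roughly 2 mm calibration; the contact presses say it is touching.
- The bar sits about 0.5 mm from the right stop, inside the allowed range but close to its limit.
- I could not read the probe's travel directly. That it is pressed in follows from the bar being flush against the fence.

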